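# Reset the bench press depth stop to the setting bar

### The job

Set the depth stop of the bench press to the setting bar: first slide the bar along its bed under the stop foot until it is fully home against the end stop, then swing the jam nut's lever to loosen it, wind the crank down until the foot just meets the bar without clamping it hard, and tighten the jam nut again. Finally draw the bar back out along the bed until it is clear of the foot, the stop keeping its new height, and leave the other things on the bench where they are.

Things in the scene. Friction and masses are not known exactly. Their poses are not given: they have to be found in the camera images.
- press: Fixed grey C-frame press. Origin on the bench, below the vertical screw axis; z up. A column (x -120 to -70 mm) carries an overarm over the bed: x -122 to 70, y -34 to 34, z 100 to 145 mm. The stop screw passes down through the overarm; above it sit the jam nut, then the crank.
- bed_stop (a point): Foot of the bed's end stop face, on the bed: 40 mm to +y and 12 mm up from the press origin. The bed, 90 mm wide, its top 12 mm above the bench, runs along the press's y from -325 to +60 mm, between two rails 10 mm high and 40 mm apart. The end stop plate is 32 mm high.
- setting_bar: Loose aluminium bar, 36 mm wide, 200 long (its y), 40 high, 0.3 to 0.65 kg, on the bed between the rails (2 mm play each side). Origin: centre of its underside. It slides to the press's +y to go under the foot; home, its end touches the end stop and its origin is at y = -60 mm of the press. It starts 75 to 115 mm short of home.
- bar_plate (a point): Middle of the bar's upright end plate, to push or hook: 36 mm wide, 12 mm thick, standing on the bar's -y end from 40 to 101 mm above its underside. This point is 80 mm above the underside and 94 mm from the bar's middle. With the bar home the plate is 148 to 160 mm from the screw axis.
- bar_end (a point): Underside centre of the setting bar's leading (+y) end, the one that goes under the foot.
- stem: The stop screw with its foot, a 36 mm steel disc below the overarm; origin at the centre of the foot's underside. It moves only up and down, driven by the crank.
- foot (a point): Centre of the underside of the stop foot. It goes 6 mm down per radian of crank, without turning. It starts 8 to 27 mm above the bar's top; the bar's top on the bed is 52 mm above the bench.
- crank (a joint): Crank on top of the screw, vertical axis; rad, 0 (up) to 6.6, grows clockwise seen from above, lowering screw, foot and crank together by 6 mm per rad; at 5.33 the foot meets the bar. With the nut loose it turns easily (1 to 2.5 N at the grip) and stays where left; each further 1 N presses the foot down with about 8 N. Held fast while the nut is tight.
- crank_grip (a point): Middle of the crank's upright round black grip, 18 mm in diameter and 50 mm tall (25 mm above and below this point), 50 mm from the screw axis. A 12 mm thick crank arm lies directly below the grip.
- jam_nut (a joint): Jam nut on top of the overarm, around the screw; value in rad, 0 fully tight (hard stop) to 1.7 fully loose, grows counterclockwise seen from above. It frees the screw from about 0.25 rad and bites again below that. Stays where it is left; takes about 2 to 5 N at the lever's grip. Its height does not change. It starts tight (0 to 0.04).
- nut_grip (a point): On the upright round steel grip at the end of the jam nut's lever, 18 mm in diameter, 120 mm from the screw axis. The grip stands from 150 to 210 mm above the bench; this point is at 186 mm. The 12 mm thick lever lies at 156 mm. Tight, the lever points 20 degrees counterclockwise of the press's x axis.
- cases: Bystander: stack of five disc cases, 142 x 125 x 50 mm, beside the press.
- tape_roll: Bystander: cardboard tape roll lying flat, 100 mm across, 48 mm high, beside the bed.
- jar: Bystander: clear jar with steel lid, 60 mm across, 75 mm high, beside the press.
- pen_cup: Bystander: black pen cup, 80 mm across, pens up to 160 mm high.
- stapler: Bystander: black stapler, 150 mm long, 58 mm high.
- screwdriver: Bystander: screwdriver lying on the bench, 200 mm long.
- carton: Bystander: cardboard box, 110 x 150 x 70 mm.
There are look-alikes about, which are no part of the job. There is more than one size of the setting_bar; the one meant has the size given above.

How it is judged:
By the outcome, as a careful person would: the job done as asked, in the order asked, and still so for the second after the job is handed in, with the robot touching nothing.
It also fails if it takes over 72 s, if anything falls off the work surface, if the arm or the gripper's body presses on something with over 40 N, if the wrist force passes 120 N, or if a joint passes its speed limit or range.

### The arm

A 6-joint arm with a two-finger parallel gripper is mounted at the origin on the work surface. World frame = base frame: x ahead of the robot, y to its left, z up, the work surface at z = 0. Lengths are in mm, angles in rad, forces in N, time in s.
With the tool pointing down it reaches from about 400 to 925 mm from the base axis. Payload 12.5 kg.
Tool frame: the origin (TCP) lies at the very end of the fingers, on their centre line; the grasp point (between the pads) lies 19 mm behind it; z points along the fingers, y is the line along which they close (so a half turn about z gives the same grasp; the last joint's range is limited). The gripper opens to 95 mm and grips with 3 to 60 N. Pads are 20 mm wide; open, the fingers measure 119 mm over their backs; the gripper's body (75 mm by 180 mm) begins 59 mm behind the grasp point.
Start: joints at [1.24, 0.491, 1.559, -0, 1.092, -0.106], TCP at [139.302, 609.299, 189.761] pointing down, gripper open.
Joint ranges: [-3.1, 3.1], [-0.84, 2.19], [0.05, 2.79], [-1.13, 4.28], [0.06, 2.93], [-2.69, 2.69]. Speed limits (rad/s): [2.22, 2.22, 2.79, 3.14, 3.14, 3.14].

### API

Orientations are given as [roll, pitch, yaw] about the fixed x, y, z axes, in that order (R = Rz(yaw) Ry(pitch) Rx(roll)).
In Python, from cell import state, imaging, env, spot_in, mark_of gives the robot as it stands. The module is installed in compiled form; this text tells all that it offers.
- The arm moves only by the tool step_arm, never from a script. Its argument "increments" is a list of rows, each an object with "slide": the shift along the tool's x, y, z in m, a list of three; "roll": the turn about the tool's z in rad. A call has 1 to 5 rows; each row is the pose to reach, as a shift and turn from the pose commanded when the call began, along the tool's axes at that moment; what a row does not reach only later rows make up. A row lasts 1/8 s, in which the tool goes at most 62.5 mm and 10.7 degrees, less where a joint would pass 70% of its speed; a pose out of reach is approached as far as the arm can. A call with a gripper value outside its range is refused whole. "fingers" is the opening, from 0 (shut) to 1 (fully open), set as the call begins (left out, the last holds). The fingers move at their own pace and stop on an object; the grip force is fixed at half the most. Time passes only in rows, so rows that repeat a pose let the fingers close. It gives the time, the measured TCP pose, the force, the opening and the grip force at its end, in the units of the state.
- state(): the state, without advancing time (a new reading comes with each control period).
- imaging.read_camera(name): name is "scene" or "top" or "wrist"; returns a dict with "color" (400x640x3 uint8, red, green, blue), "z_map" (400x640 float32, mm along the optical axis (not along the pixel's ray), 0 where there is no reading), "intrinsics" (3x3 intrinsics, pixels), "distortion" ([k1, k2, p1, p2, k3] as OpenCV has them; the pictures are not rectified), "camera_from_world" (4x4, takes a point from world to camera coordinates). Camera axes: x right, y up, looking along -z (the intrinsics and any distortion apply to the point x, -y, -z); pixel columns grow to the right and rows downward; lengths in mm; the calibration is good to about 2 mm. A picture is of the moment at which its call begins.
- env.job_done(): hands the job in; it is judged then, once.
Trained networks look in the newest picture that a camera, given by its name, has taken for a name from the list of things; names that differ only in an ending like _2 or _b are one class to them, and where a whole thing is asked for, a point or a joint stands for the part that bears it (a point fixed in the world has none). Each returns a list of dicts, best first, with "confidence" (0 to 1); they miss things now and then, are a little off and sometimes report something else, mostly with a low value. They report only what shows in the picture. A call takes as long as a camera call. They do not tell look-alikes from the thing itself.
- spot_in(camera, target): "bbox" ([left, top, right, bottom] in pixels, round what is visible of it).
- mark_of(camera, target): "uv" ([column, row] in pixels: a listed point, or the origin of a listed thing).
The state is a dict: "t": time; "joints": joint angles; "qvel": joint speeds; "tau": joint torques, N m; "eef_pos": TCP position; "tcp_rot": TCP orientation; "ft_force": force on the tool from outside, world axes, zero at the start; "moment": the same for the moment, N m; "opening": opening from 0.0 (shut) to 1.0 (fully open); "grip_force": force on a finger pad.
Only numpy, scipy, OpenCV 4.12 (cv2) and the standard library are available. Lean on these libraries where they do the work, as an engineer would, in place of code of your own. Each camera call takes 0.05 s, during which the arm holds its last target. There are 200 camera calls.

## Working session

There is one attempt and no reset: what is moved stays moved. The work goes in short steps, Python scripts to look and compute and a tool call to move; the robot and the scene stay as the last step left them, time stands still between calls to the robot, and variables do not carry over. Pictures are saved under pics/ and viewed, at most 10 in all, crops included, and the job is handed in when it is done.

Besides the shell and the picture viewer there is one more tool, called by a JSON object that holds its "name" and its "arguments", one argument or row to a line. step_arm: Moves the arm, as the interface text tells. Its arguments: {"type":"object","properties":{"increments":{"type":"array"},"fingers":{"type":"number"}},"required":["increments"]}

```bash
mkdir -p pics; cat > h.py <<'E'
import numpy as np, cv2
from cell import state, imaging, env, spot_in, mark_of
def ray(c,uv):
    K=c["intrinsics"];d=np.array(c["distortion"],float)
    p=cv2.undistortPoints(np.array([[uv]],float),np.array(K,float),d)[0,0]
    return np.array([p[0],-p[1],-1.0])
def toworld(c,pc):
    return (np.linalg.inv(c["camera_from_world"])@np.r_[pc,1])[:3]
def at_depth(c,uv,r=1):
    u,v=int(round(uv[0])),int(round(uv[1]));z=c["z_map"][max(v-r,0):v+r+1,max(u-r,0):u+r+1];z=z[z>0]
    return toworld(c,ray(c,uv)*np.median(z)) if len(z) else None
def at_height(c,uv,h):
    o=toworld(c,np.zeros(3));p=toworld(c,ray(c,uv));d=p-o
    return o+d*(h-o[2])/d[2]
def cam(n,save=None):
    c=imaging.read_camera(n)
    if save: cv2.imwrite("pics/"+save,c["color"][:,:,::-1])
    return c
E
python3 - <<'E'
from h import *
np.set_printoptions(precision=1,suppress=True)
s=state();print(s)
ims=[]
for n in("top","scene"):
    c=cam(n);ims.append(c["color"][:,:,::-1]);print(n,toworld(c,np.zeros(3)))
    for t in["press","bed_stop","setting_bar","bar_plate","bar_end","foot","crank_grip","nut_grip"]:
        for m in mark_of(n,t)[:3]:
            print(t,np.round(m["uv"]),round(m["confidence"],2),at_depth(c,m["uv"]))
    cv2.imwrite(f"pics/{n}0.png",c["color"][:,:,::-1])
E
```

```text
{'t': 0.0, 'joints': array([ 1.2,  0.5,  1.6, -0. ,  1.1, -0.1]), 'qvel': array([ 0.,  0.,  0., -0.,  0.,  0.]), 'tau': array([ -0. , -61.3, -25.8,   0.1,   0. ,  -0. ]), 'eef_pos': array([139.2, 609. , 189.2]), 'tcp_rot': array([-3.1, -0. ,  2.9]), 'ft_force': array([-0.1,  0. ,  0.5]), 'moment': array([-0., -0., -0.]), 'grip_force': 0.0, 'opening': 1.0000786882716641}
top [ 314.4  -71.5 1293.9]
press [231. 226.] 0.73 [479.3 136.7 141.2]
bed_stop [212. 225.] 0.68 [469.  168.4 202.7]
setting_bar [304. 292.] 0.9 [336.6 -48.7  31.7]
setting_bar [287. 225.] 0.7 [505.2   6.8  52.3]
setting_bar [393. 238.] 0.58 [ 492.4 -273.    30.4]
bar_plate [282. 311.] 0.95 [286.7   1.4  76.1]
bar_plate [406. 262.] 0.84 [ 431.7 -307.    40.8]
bar_plate [328. 221.] 0.72 [511.6 -96.7 114. ]
bar_end [322. 270.] 0.7 [398.3 -91.7   1.6]
bar_end [377. 217.] 0.57 [ 546.6 -228.3   26.5]
bar_end [255. 223.] 0.56 [505.3  89.7  52.4]
foot [296. 180.] 0.3 [638.   -3.2   0.1]
crank_grip [213. 231.] 0.68 [449.4 154.  254. ]
crank_grip [266. 135.] 0.34 [740.5  82.9  68.6]
nut_grip [199. 168.] 0.64 [601.1 213.6 205.8]
scene [1113.5 -683.3  935.3]
press [350. 202.] 0.95 [503.4 166.7   9.8]
bed_stop [356. 197.] 0.86 [503.6 197.1  10.6]
setting_bar [248. 286.] 0.93 [ 505.6 -280.4   14.2]
setting_bar [268. 213.] 0.87 [354.  -56.8  27. ]
setting_bar [317. 232.] 0.66 [533.5 -29.   41. ]
bar_plate [220. 267.] 0.87 [ 433.8 -305.5   59.1]
bar_plate [268. 184.] 0.84 [294.6   6.3  75.6]
bar_plate [297. 231.] 0.7 [ 525.7 -104.2   97.5]
bar_end [273. 285.] 0.89 [ 557.4 -236.    18.5]
bar_end [336. 211.] 0.83 [523.9  68.8  50.3]
bar_end [270. 231.] 0.61 [396.  -93.6   6. ]
foot [352. 189.] 0.63 [514.9 158.9  73.8]
crank_grip [340. 139.] 0.7 [459.9 158.3 236.3]
crank_grip [353. 262.] 0.68 [681.9 -50.7  41.1]
nut_grip [390. 162.] 0.78 [608.4 212.7 192.4]
```

View pics/top0.png

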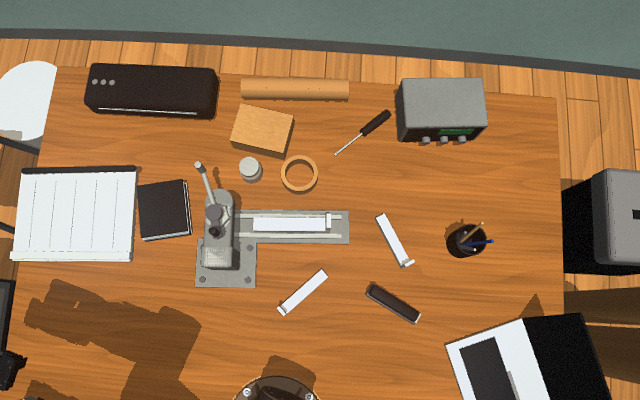

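View pics/scene0.png

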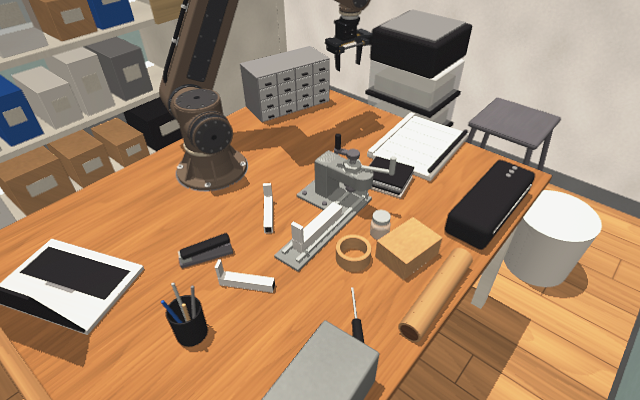

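The top view shows the bar meant in the bed, running from (252,223) to (330,221) with its plate on the right. The crank is at (213,215), the nut lever grip at (198,164), and two smaller look-alike bars lie loose. I'll fit the geometry from depth.

```bash
cat >> h.py <<'E'
def cloud(c):
    h,w=c["z_map"].shape
    uv=np.stack(np.meshgrid(np.arange(w),np.arange(h)),-1).reshape(-1,1,2).astype(float)
    p=cv2.undistortPoints(uv,np.array(c["intrinsics"],float),np.array(c["distortion"],float))[:,0]
    z=c["z_map"].reshape(-1);k=z>0
    pc=np.c_[p[:,0],-p[:,1],-np.ones(len(p))]*z[:,None]
    T=np.linalg.inv(c["camera_from_world"])
    return (pc@T[:3,:3].T+T[:3,3])[k]
def sel(P,x0,x1,y0,y1,z0,z1):
    return P[(P[:,0]>x0)&(P[:,0]<x1)&(P[:,1]>y0)&(P[:,1]<y1)&(P[:,2]>z0)&(P[:,2]<z1)]
E
python3 - <<'E'
from h import *
np.set_printoptions(precision=1,suppress=True)
for n in("top","scene"):
    P=cloud(cam(n));print(n)
    for nm,b in dict(bartop=(450,560,-150,140,47,57),plate=(480,545,-140,-60,95,125),bed=(440,580,-200,140,8,16),bench=(560,600,-100,0,-9,9),nut=(570,640,180,250,165,225),crank=(400,600,80,260,225,330),over=(380,600,80,260,138,150)).items():
        q=sel(P,*b)
        if len(q)>4: print(nm,len(q),q.mean(0),q.min(0),q.max(0),cv2.minAreaRect(q[:,:2].astype(np.float32)))
    q=sel(P,400,600,80,260,212,330);o=np.argsort(-q[:,2]);print(q[o][:60:3] )
E
```

```text
top
bartop 969 [508.    2.6  52. ] [485.5 -99.7  47. ] [530.4  97.3  57. ] ((508.63873291015625, -1.17327880859375), (36.69804382324219, 195.52394104003906), 3.0788087844848633)
plate 75 [512.8 -96.9 112.7] [ 495.6 -103.2  101.1] [530.6 -90.8 118.9] ((513.0018920898438, -96.89122009277344), (34.48435974121094, 10.401779174804688), 4.048715591430664)
bed 1504 [502.6  -9.2  12.2] [ 440.  -156.1    8. ] [568.4 140.   16. ] ((512.3289184570312, -4.1551055908203125), (117.98890686035156, 303.7578125), 7.349012851715088)
bench 525 [579.9 -49.7   0.4] [560.1 -99.9  -8.5] [600.   -0.2   7.9] ((580.0380859375, -50.063236236572266), (39.90571212768555, 99.74417877197266), 0.02944749779999256)
nut 93 [605.5 215.1 197.6] [572.8 201.  165.3] [617.4 225.9 214. ] ((595.659423828125, 209.63160705566406), (46.425987243652344, 16.79924774169922), 30.355730056762695)
crank 74 [448.6 153.9 248.1] [441.  146.4 225.5] [458.4 162.8 257.4] ((449.6011962890625, 154.6081085205078), (16.551658630371094, 17.17185401916504), 84.7621078491211)
over 1455 [454.4 163.7 144.9] [380.  124.2 138.1] [568.5 204.7 150. ] 
[... 1459 characters left out ...]
 254.8] ((453.7790222167969, 156.3124542236328), (15.159805297851562, 17.58827018737793), 38.47649002075195)
over 633 [470.8 158.4 142.7] [382.9 122.6 138. ] [573.5 202.6 149.7] ((477.6048583984375, 167.50405883789062), (190.3834991455078, 77.90302276611328), 3.9724948406219482)
[[456.  155.4 254.8]
 [459.2 160.8 253.4]
 [449.6 154.  252.8]
 [461.5 158.  252.3]
 [446.6 153.2 252. ]
 [454.  148.7 250.3]
 [447.  152.7 248.9]
 [460.3 159.7 247.5]
 [460.2 155.2 246.3]
 [458.8 152.3 243.7]
 [459.6 156.1 242.1]
 [449.9 149.5 241.3]
 [455.4 152.1 238.9]
 [461.3 158.8 238. ]
 [459.8 156.1 235.3]
 [464.  155.6 233.8]
 [459.7 161.1 232.7]
 [460.3 150.9 231.1]
 [448.  152.1 228.7]
 [459.5 152.1 226.7]]
```

```bash
cat >> h.py <<'E'
YAW=3.5; AX=np.array([501.,168.])
def pw(px,py):  # press xy -> world xy
    a=np.radians(YAW);return AX+np.array([[np.cos(a),-np.sin(a)],[np.sin(a),np.cos(a)]])@[px,py]
def legs(*T):   # targets (x,y,z,yawdeg): slides in the current tool axes (all in the first leg's start yaw advanced per leg)
    s=state();p=np.array(s["eef_pos"]);y=s["tcp_rot"][2]
    print("at",np.round(p,1),"yaw",round(np.degrees(y),2),"rp",np.round(s["tcp_rot"][:2],3),"q",np.round(s["joints"],2),"t",s["t"])
    for X,Y,Z,W in T:
        d=np.array([X,Y,Z])-p;c,n=np.cos(y),np.sin(y)
        r=-((np.radians(W)-y+np.pi)%(2*np.pi)-np.pi)
        print("slide",np.round([(c*d[0]+n*d[1])/1e3,(n*d[0]-c*d[1])/1e3,-d[2]/1e3],4),"roll",round(r,4))
        p=np.array([X,Y,Z]);y=np.radians(W)
E
python3 -c "
from h import *
legs((330,350,330,183.5),(500,0,300,183.5),(517,-98,180,183.5),(517,-98,62,183.5))"
```

```text
at [139.3 609.3 189.8] yaw 167.12 rp [3.141 0.   ] q [ 1.24  0.49  1.56 -0.    1.09 -0.11] t 1.0
slide [-0.2437 -0.2103 -0.1402] roll -0.2859
slide [-0.1483 -0.3597  0.03  ] roll -0.0
slide [-0.011  -0.0989  0.12  ] roll -0.0
slide [-0.     0.     0.118] roll -0.0
```

{"name": "step_arm", "arguments": {
  "increments": [
    {"slide": [-0.041, -0.035, -0.035], "roll": -0.06},
    {"slide": [-0.082, -0.07, -0.07], "roll": -0.12},
    {"slide": [-0.123, -0.106, -0.105], "roll": -0.18},
    {"slide": [-0.16, -0.14, -0.13], "roll": -0.24},
    {"slide": [-0.2, -0.173, -0.14], "roll": -0.286}
  ],
  "fingers": 0.5
}}

```text
t: 1.62
eef_pos: [296.6, 394.7, 331.6]
tcp_rot: [3.14, 0.002, -3.079]
ft_force: [0.5, -0.2, 0.1]
opening: 0.538
grip_force: 0.0
```

```bash
python3 -c "
from h import *
legs((500,0,280,183.5),(517,-98,130,183.5),(517,-98,62,183.5))"
```

```text
at [296.6 394.7 331.6] yaw -176.39 rp [3.14e+00 2.00e-03] q [ 0.79  0.17  1.65 -0.    1.31 -0.84] t 1.625
slide [-0.1781 -0.4068  0.0516] roll 0.002
slide [-0.011  -0.0989  0.15  ] roll -0.0
slide [-0.     0.     0.068] roll -0.0
```

{"name": "step_arm", "arguments": {
  "increments": [
    {"slide": [-0.024, -0.055, 0.0], "roll": 0},
    {"slide": [-0.048, -0.11, 0.0], "roll": 0},
    {"slide": [-0.072, -0.165, 0.0], "roll": 0},
    {"slide": [-0.096, -0.22, 0.0], "roll": 0},
    {"slide": [-0.12, -0.275, 0.0], "roll": 0}
  ]
}}

```text
t: 2.25
eef_pos: [432.9, 127.0, 330.0]
tcp_rot: [3.141, 0.001, -3.08]
ft_force: [1.6, 1.0, -0.5]
opening: 0.501
grip_force: 0.0
```

```bash
python3 -c "
from h import *
legs((515,-90,140,183.5),(517,-98,62,183.5))"
```

```text
at [432.9 127.  330. ] yaw -176.49 rp [3.141e+00 1.000e-03] q [ 0.14  0.11  1.74  0.    1.29 -1.49] t 2.25
slide [-0.0687 -0.2217  0.19  ] roll 0.0001
slide [-0.0015 -0.0081  0.078 ] roll -0.0
```

{"name": "step_arm", "arguments": {
  "increments": [
    {"slide": [-0.018, -0.058, 0.0], "roll": 0},
    {"slide": [-0.036, -0.115, 0.01], "roll": 0},
    {"slide": [-0.05, -0.165, 0.04], "roll": 0},
    {"slide": [-0.062, -0.21, 0.08], "roll": 0},
    {"slide": [-0.069, -0.228, 0.13], "roll": 0}
  ],
  "fingers": 0.5
}}

```text
t: 2.88
eef_pos: [515.9, -96.9, 198.9]
tcp_rot: [-3.141, 0.002, -3.083]
ft_force: [-0.5, 0.3, -0.2]
opening: 0.501
grip_force: 0.0
```

```bash
python3 - <<'E'
from h import *
np.set_printoptions(precision=1,suppress=True)
c=cam("wrist","w1.png");P=cloud(c)
q=sel(P,440,600,-150,-50,104,122)
if len(q):print(len(q),q.mean(0),q.min(0),q.max(0),cv2.minAreaRect(q[:,:2].astype(np.float32)))
for b in ((450,560,-80,140,47,57),):
    q=sel(P,*b)
    if len(q):print(len(q),q.mean(0),q.min(0),q.max(0),cv2.minAreaRect(q[:,:2].astype(np.float32)))
print([(np.round(m["uv"]),at_depth(c,m["uv"])) for m in mark_of("wrist","bar_plate")])
legs((517,-98,62,183.5))
E
```

```text
371 [516.6 -96.3 113.2] [ 499.7 -102.6  105.9] [536.3 -89.9 115.6] ((517.91552734375, -96.26823425292969), (36.522605895996094, 10.82420825958252), 3.5598912239074707)
3869 [510.7   8.2  52.5] [488.5 -80.   47.8] [534.2  97.9  55.4] ((511.2195739746094, 8.206535339355469), (35.780799865722656, 178.56851196289062), 3.472017765045166)
[(array([313., 195.]), array([ 512.1, -100.6,  113.8])), (array([136., 102.]), array([ 428.5, -298.3,   76.7]))]
at [513.5 -95.4 195.7] yaw -176.63 rp [ 3.1 -0. ] q [-0.3  0.3  1.8 -0.   1.  -1.9] t 2.975
slide [-0.  -0.   0.1] roll -0.0022
```

View pics/w1.png

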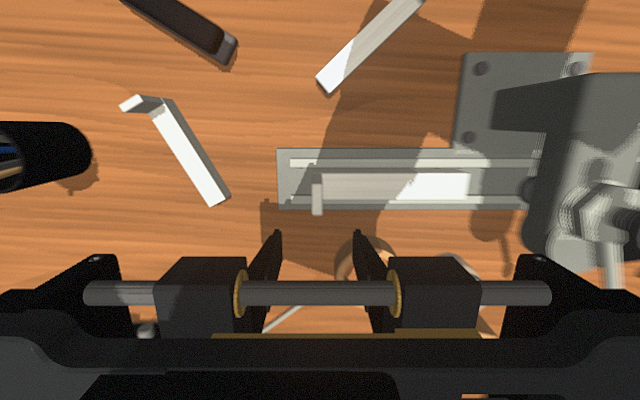

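The wrist view shows the plate at (317,195), centred between the fingers in the bed direction; the bar ends at (468,185). Going down around the plate and caging it.

{"name": "step_arm", "arguments": {
  "increments": [
    {"slide": [-0.003, -0.001, 0.05], "roll": 0},
    {"slide": [-0.003, -0.001, 0.1], "roll": 0},
    {"slide": [-0.003, -0.001, 0.134], "roll": 0},
    {"slide": [-0.003, -0.001, 0.134], "roll": 0}
  ]
}}

```text
t: 3.48
eef_pos: [517.9, -94.3, 65.8]
tcp_rot: [3.141, -0.002, -3.08]
ft_force: [-0.3, -0.0, 0.8]
opening: 0.503
grip_force: 0.0
```

{"name": "step_arm", "arguments": {
  "increments": [
    {"slide": [0, 0, 0], "roll": 0},
    {"slide": [0, 0.01, 0], "roll": 0},
    {"slide": [0, 0.025, 0], "roll": 0},
    {"slide": [0, 0.04, 0], "roll": 0},
    {"slide": [0, 0.055, 0], "roll": 0}
  ],
  "fingers": 0.2
}}

```text
t: 4.1
eef_pos: [514.8, -39.1, 66.0]
tcp_rot: [-3.142, 0.0, -3.08]
ft_force: [0.2, -3.1, 0.6]
opening: 0.207
grip_force: 1.3
```

{"name": "step_arm", "arguments": {
  "increments": [
    {"slide": [0, 0.012, 0], "roll": 0},
    {"slide": [0, 0.024, 0], "roll": 0},
    {"slide": [0, 0.034, 0], "roll": 0},
    {"slide": [0, 0.042, 0], "roll": 0},
    {"slide": [0, 0.046, 0], "roll": 0}
  ]
}}

```text
t: 4.72
eef_pos: [511.9, 6.0, 65.7]
tcp_rot: [3.141, -0.0, -3.08]
ft_force: [-0.4, -2.6, 0.2]
opening: 0.203
grip_force: 1.1
```

{"name": "step_arm", "arguments": {
  "increments": [
    {"slide": [0, 0.002, 0], "roll": 0},
    {"slide": [0, 0.003, 0], "roll": 0},
    {"slide": [0, 0.004, 0], "roll": 0}
  ]
}}

```text
t: 5.1
eef_pos: [511.7, 9.5, 65.7]
tcp_rot: [3.141, -0.0, -3.081]
ft_force: [0.1, -2.3, 1.3]
opening: 0.2
grip_force: 0.9
```

{"name": "step_arm", "arguments": {
  "increments": [
    {"slide": [0, 0.001, 0], "roll": 0},
    {"slide": [0, 0.002, 0], "roll": 0}
  ]
}}

```text
t: 5.35
eef_pos: [511.6, 11.6, 65.7]
tcp_rot: [3.141, -0.0, -3.081]
ft_force: [-0.7, -1.2, -0.5]
opening: 0.197
grip_force: 0.8
```

{"name": "step_arm", "arguments": {
  "increments": [
    {"slide": [0, 0.001, 0], "roll": 0},
    {"slide": [0, 0.002, 0], "roll": 0}
  ]
}}

```text
t: 5.6
eef_pos: [511.4, 13.6, 65.7]
tcp_rot: [3.141, -0.0, -3.08]
ft_force: [-0.4, -1.0, -0.6]
opening: 0.199
grip_force: 0.7
```

{"name": "step_arm", "arguments": {
  "increments": [
    {"slide": [0, 0.001, 0], "roll": 0},
    {"slide": [0, 0.002, 0], "roll": 0}
  ]
}}

```text
t: 5.85
eef_pos: [511.3, 15.7, 65.7]
tcp_rot: [3.141, -0.0, -3.08]
ft_force: [0.6, -2.3, -0.7]
opening: 0.199
grip_force: 0.6
```

{"name": "step_arm", "arguments": {
  "increments": [
    {"slide": [0, 0.001, 0], "roll": 0},
    {"slide": [0, 0.002, 0], "roll": 0}
  ]
}}

```text
t: 6.1
eef_pos: [511.2, 17.6, 65.7]
tcp_rot: [3.142, -0.0, -3.08]
ft_force: [-0.3, -1.5, -0.6]
opening: 0.2
grip_force: 0.7
```

```bash
python3 - <<'E'
from h import *
np.set_printoptions(precision=1,suppress=True)
c=cam("scene");P=cloud(c)
q=sel(P,470,560,-80,140,47,57)
print(len(q),q.mean(0),q.min(0),q.max(0),cv2.minAreaRect(q[:,:2].astype(np.float32)))
for t in("foot","bed_stop","bar_end","setting_bar"):
  print(t,[(np.round(m["uv"]),at_depth(c,m["uv"])) for m in mark_of("scene",t)])
cv2.imwrite("pics/s1.png",cv2.resize(c["color"][130:270,250:430,::-1],None,fx=4,fy=4))
E
```

```text
277 [509.4  78.8  50.1] [486.4   4.   47.1] [531.5 139.5  56.9] ((508.0008239746094, 72.08737182617188), (38.238468170166016, 137.56771850585938), 4.123479843139648)
foot [(array([350., 190.]), array([510. , 155.1,  71.9]))]
bed_stop [(array([356., 195.]), array([518. , 180. ,  39.7]))]
bar_end [(array([274., 287.]), array([ 553.5, -232.3,    3.3])), (array([270., 234.]), array([402.2, -97.3,  -2.3])), (array([355., 196.]), array([518.8, 170. ,  39.5]))]
setting_bar [(array([268., 215.]), array([362. , -63. ,  29.4])), (array([338., 210.]), array([524. ,  80.5,  45. ])), (array([248., 287.]), array([ 505.5, -278.3,    8.5])), (array([355., 196.]), array([519.1, 171.1,  40.2]))]
```

View pics/s1.png

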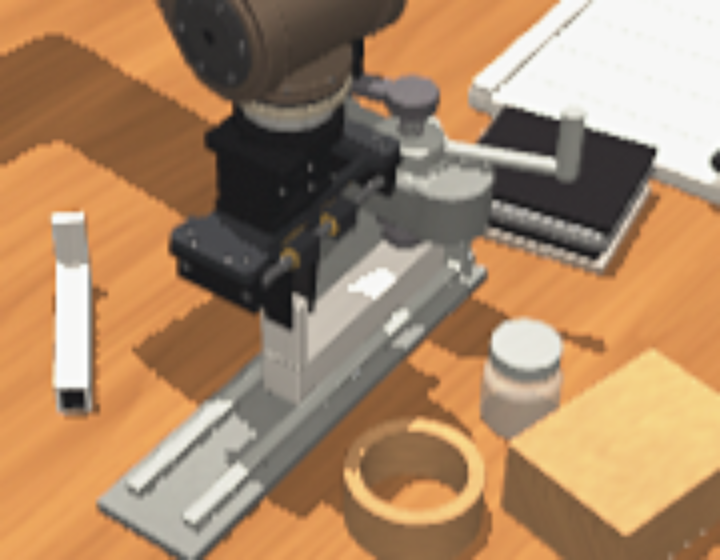

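The crop shows the bar nearly under the foot, close to the end stop at (465,265), with the body clear of the overarm. Continuing until the force rises.

{"name": "step_arm", "arguments": {
  "increments": [
    {"slide": [0, 0.001, 0], "roll": 0},
    {"slide": [0, 0.002, 0], "roll": 0}
  ]
}}

```text
t: 6.6
eef_pos: [511.2, 19.5, 65.8]
tcp_rot: [-3.142, 0.0, -3.08]
ft_force: [0.5, -2.1, 0.1]
opening: 0.199
grip_force: 0.9
```

{"name": "step_arm", "arguments": {
  "increments": [
    {"slide": [0, 0.001, 0], "roll": 0},
    {"slide": [0, 0.002, 0], "roll": 0}
  ]
}}

```text
t: 6.85
eef_pos: [511.3, 20.9, 65.9]
tcp_rot: [-3.14, 0.001, -3.08]
ft_force: [0.4, -14.0, 2.4]
opening: 0.199
grip_force: 6.9
```

{"name": "step_arm", "arguments": {
  "increments": [
    {"slide": [0, 0.001, 0], "roll": 0}
  ]
}}

```text
t: 6.98
eef_pos: [511.6, 21.0, 66.1]
tcp_rot: [-3.139, 0.001, -3.079]
ft_force: [-0.1, -21.6, 5.5]
opening: 0.2
grip_force: 10.6
```

{"name": "step_arm", "arguments": {
  "increments": [
    {"slide": [0, -0.002, 0], "roll": 0},
    {"slide": [0, -0.0045, 0], "roll": 0},
    {"slide": [0, -0.0045, 0], "roll": 0}
  ]
}}

```text
t: 7.35
eef_pos: [511.2, 18.1, 65.7]
tcp_rot: [3.141, -0.0, -3.08]
ft_force: [0.2, -0.2, -0.2]
opening: 0.199
grip_force: 0.0
```

{"name": "step_arm", "arguments": {
  "increments": [
    {"slide": [0, 0, 0], "roll": 0},
    {"slide": [0, 0, -0.03], "roll": 0},
    {"slide": [0, 0, -0.09], "roll": 0},
    {"slide": [0, 0, -0.15], "roll": 0},
    {"slide": [0, 0, -0.21], "roll": 0}
  ],
  "fingers": 0.45
}}

```text
t: 7.98
eef_pos: [510.8, 18.2, 277.8]
tcp_rot: [3.141, 0.0, -3.08]
ft_force: [0.9, -0.0, -0.2]
opening: 0.452
grip_force: 0.0
```

```bash
sed -i 's/AX=np.array.*/AX=np.array([501.3,171.])/' h.py; python3 - <<'E'
from h import *
np.set_printoptions(precision=1,suppress=True)
c=cam("wrist");P=cloud(c)
for b in ((570,640,180,260,190,220),(420,480,120,190,225,262),(490,545,0,40,100,122),(400,600,190,260,152,172)):
    q=sel(P,*b)
    if len(q):print(len(q),q.mean(0),q.min(0),q.max(0),cv2.minAreaRect(q[:,:2].astype(np.float32)))
legs((610,217,290,203.5))
E
```

```text
9 [618.2 219.9 210.8] [617.4 217.  210.2] [619.4 222.9 211.8] ((618.5847778320312, 220.0559844970703), (1.7850632667541504, 6.002632141113281), 6.286699295043945)
752 [452.8 154.5 246.2] [444.7 149.  225. ] [462.1 167.3 255.8] ((453.2870178222656, 157.6664581298828), (17.545570373535156, 17.35921859741211), 61.051509857177734)
246 [509.1  17.3 113. ] [492.3  10.9 102.3] [528.4  23.8 115.5] ((510.2764587402344, 17.425048828125), (35.96477508544922, 10.843396186828613), 3.5754714012145996)
416 [573.4 201.6 161.6] [536.2 190.  154.7] [600.  218.2 164.5] ((569.5184326171875, 200.70452880859375), (69.11793518066406, 12.011940956115723), 24.662128448486328)
at [513.1  18.1 285.3] yaw -176.47 rp [-3.1  0. ] q [-0.1  0.2  1.7  0.   1.2 -1.7] t 8.025
slide [-0.1  0.2 -0. ] roll -0.3486
```

{"name": "step_arm", "arguments": {
  "increments": [
    {"slide": [-0.028, 0.05, 0], "roll": -0.1},
    {"slide": [-0.056, 0.1, 0], "roll": -0.2},
    {"slide": [-0.084, 0.15, 0], "roll": -0.3},
    {"slide": [-0.11, 0.1946, 0], "roll": -0.349},
    {"slide": [-0.11, 0.1946, 0.0], "roll": -0.349}
  ]
}}

```text
t: 8.65
eef_pos: [609.5, 221.9, 274.2]
tcp_rot: [3.141, -0.001, -2.728]
ft_force: [-1.4, -0.0, -0.3]
opening: 0.447
grip_force: 0.0
```

```bash
python3 - <<'E'
from h import *
np.set_printoptions(precision=4,suppress=True)
legs((611,219,171,203.5))
E
```

```text
at [609.5 221.9 274.2] yaw -156.28 rp [ 3.141 -0.001] q [ 0.25  0.46  1.38  0.    1.3  -1.74] t 8.65
slide [-0.0002 -0.0033  0.1032] roll 0.0038
```

{"name": "step_arm", "arguments": {
  "increments": [
    {"slide": [0, -0.002, 0.05], "roll": 0},
    {"slide": [0, -0.002, 0.1], "roll": 0},
    {"slide": [0, -0.002, 0.103], "roll": 0}
  ]
}}

```text
t: 9.02
eef_pos: [608.2, 216.2, 169.8]
tcp_rot: [3.141, -0.006, -2.732]
ft_force: [0.2, -0.3, 0.7]
opening: 0.448
grip_force: 0.0
```

{"name": "step_arm", "arguments": {
  "increments": [
    {"slide": [0, -0.002, 0], "roll": 0},
    {"slide": [0, -0.002, 0.0], "roll": 0}
  ],
  "fingers": 0.23
}}

```text
t: 9.28
eef_pos: [611.6, 215.2, 175.0]
tcp_rot: [-3.141, 0.003, -2.732]
ft_force: [0.2, 0.7, -0.6]
opening: 0.296
grip_force: 0.0
```

```bash
cat >> h.py <<'E'
def arc(r,a0,da,z0,dz,n,yawoff=180.):
    """n rows along an arc about AX from a0 by da (deg), relative to the present tool pose; yaw = angle+yawoff"""
    s=state();p=np.array(s["eef_pos"]);y=s["tcp_rot"][2];c,m=np.cos(y),np.sin(y)
    print("at",np.round(p,1),"yaw",round(np.degrees(y),1),"polar",np.round([np.hypot(*(p[:2]-AX)),np.degrees(np.arctan2(*(p[:2]-AX)[::-1]))],1),"q6",round(s["joints"][5],2),"f",np.round(s["ft_force"],1),"t",s["t"])
    for i in range(1,n+1):
        a=np.radians(a0+da*i/n);X=np.r_[AX+r*np.array([np.cos(a),np.sin(a)]),z0+dz*i/n];d=X-p
        ro=-((a+np.radians(yawoff)-y+np.pi)%(2*np.pi)-np.pi)
        print(np.round([(c*d[0]+m*d[1])/1e3,(m*d[0]-c*d[1])/1e3,-d[2]/1e3],4).tolist(),round(ro,3))
E
python3 -c "
from h import *
arc(120,23.5,50,171,0,10)"
```

```text
at [611.6 215.2 175. ] yaw -156.5 polar [118.9  21.8] q6 -1.74 f [ 0.2  0.7 -0.6] t 9.275
[-0.0007, 0.0139, 0.004] -0.088
[0.0006, 0.0243, 0.004] -0.175
[0.0029, 0.0345, 0.004] -0.262
[0.0061, 0.0445, 0.004] -0.349
[0.0101, 0.0542, 0.004] -0.437
[0.0149, 0.0634, 0.004] -0.524
[0.0205, 0.0723, 0.004] -0.611
[0.0269, 0.0806, 0.004] -0.698
[0.034, 0.0883, 0.004] -0.786
[0.0417, 0.0954, 0.004] -0.873
```

{"name": "step_arm", "arguments": {
  "increments": [
    {"slide": [0, 0.006, 0.0], "roll": 0},
    {"slide": [0, 0.014, 0.002], "roll": -0.05},
    {"slide": [0.0006, 0.0243, 0.002], "roll": -0.12},
    {"slide": [0.0029, 0.0345, 0.002], "roll": -0.18},
    {"slide": [0.0061, 0.0445, 0.002], "roll": -0.24}
  ]
}}

```text
t: 9.9
eef_pos: [587.8, 254.3, 171.7]
tcp_rot: [-3.14, 0.002, -2.489]
ft_force: [3.2, -1.0, -1.0]
opening: 0.232
grip_force: 1.2
```

```bash
python3 -c "
from h import *
arc(120,43.5,25,173,0,5)"
```

```text
at [587.8 254.3 171.7] yaw -142.6 polar [120.   43.9] q6 -1.92 f [ 3.2 -1.  -1. ] t 9.9
[0.0015, 0.0095, -0.0013] -0.194
[0.004, 0.0196, -0.0013] -0.281
[0.0073, 0.0296, -0.0013] -0.369
[0.0115, 0.0391, -0.0013] -0.456
[0.0165, 0.0483, -0.0013] -0.543
```

{"name": "step_arm", "arguments": {
  "increments": [
    {"slide": [0.0015, 0.0095, 0], "roll": -0.08},
    {"slide": [0.004, 0.0196, 0], "roll": -0.16},
    {"slide": [0.0073, 0.0296, 0], "roll": -0.24},
    {"slide": [0.0115, 0.0391, 0], "roll": -0.32},
    {"slide": [0.0165, 0.0483, 0], "roll": -0.38}
  ]
}}

```text
t: 10.52
eef_pos: [545.3, 282.8, 171.7]
tcp_rot: [-3.14, 0.002, -2.109]
ft_force: [2.5, -0.3, -0.2]
opening: 0.23
grip_force: 1.1
```

```bash
python3 - <<'E'
from h import *
np.set_printoptions(precision=4,suppress=True)
legs((590,262,290,217),(453.3,157.7,290,195.5))
E
```

```text
at [545.3 282.8 171.7] yaw -120.83 rp [-3.14   0.002] q [ 0.37  0.49  1.61 -0.    1.04 -2.23] t 10.525
slide [-0.005  -0.049  -0.1183] roll 0.3869
slide [ 0.1719 -0.001  -0.    ] roll 0.3752
```

{"name": "step_arm", "arguments": {
  "increments": [
    {"slide": [0, -0.002, 0], "roll": 0},
    {"slide": [0, -0.002, 0], "roll": 0},
    {"slide": [0, -0.002, -0.03], "roll": 0},
    {"slide": [0, -0.002, -0.08], "roll": 0},
    {"slide": [0, -0.002, -0.13], "roll": 0}
  ],
  "fingers": 0.45
}}

```text
t: 11.15
eef_pos: [546.8, 280.8, 302.2]
tcp_rot: [3.141, -0.0, -2.113]
ft_force: [0.8, -0.3, -0.5]
opening: 0.448
grip_force: 0.0
```

{"name": "step_arm", "arguments": {
  "increments": [
    {"slide": [0.04, 0.005, 0], "roll": 0.18},
    {"slide": [0.08, 0.01, 0], "roll": 0.36},
    {"slide": [0.12, 0.015, 0], "roll": 0.54},
    {"slide": [0.1546, 0.017, 0], "roll": 0.7},
    {"slide": [0.1546, 0.017, 0], "roll": 0.763}
  ]
}}

```text
t: 11.78
eef_pos: [451.8, 155.8, 301.4]
tcp_rot: [-3.141, 0.001, -2.881]
ft_force: [0.1, 0.2, 0.3]
opening: 0.448
grip_force: 0.0
```

```bash
python3 - <<'E'
from h import *
np.set_printoptions(precision=4,suppress=True)
c=cam("wrist");P=cloud(c)
for b in ((420,480,120,190,235,262),(530,570,260,300,195,220),(470,530,140,200,180,240)):
    q=sel(P,*b)
    if len(q):print(len(q),q.mean(0),q.min(0),q.max(0),cv2.minAreaRect(q[:,:2].astype(np.float32)))
legs((453.3,157.7,214,195.5))
E
```

```text
341 [451.4621 157.8706 251.0873] [444.552  149.6946 235.0468] [461.8521 166.9889 255.5068] ((453.21282958984375, 158.3651123046875), (16.74416732788086, 17.178977966308594), 28.501750946044922)
992 [498.6389 170.0813 205.2696] [472.2501 151.369  192.0081] [522.0107 190.5646 208.4609] ((497.2422180175781, 170.063232421875), (47.80517578125, 39.334449768066406), 10.803691864013672)
at [452.4 156.4 301.4] yaw -165.14 rp [3.142 0.001] q [ 0.19  0.17  1.74  0.    1.23 -1.64] t 11.825
slide [-0.0012  0.001   0.0874] roll -0.0112
```

{"name": "step_arm", "arguments": {
  "increments": [
    {"slide": [-0.001, 0.001, 0.045], "roll": 0},
    {"slide": [-0.001, 0.001, 0.087], "roll": 0},
    {"slide": [-0.001, 0.001, 0.087], "roll": 0}
  ]
}}

```text
t: 12.2
eef_pos: [452.4, 158.3, 212.0]
tcp_rot: [3.141, -0.005, -2.874]
ft_force: [1.0, -0.6, 0.5]
opening: 0.449
grip_force: 0.0
```

{"name": "step_arm", "arguments": {
  "increments": [
    {"slide": [0, 0, 0], "roll": 0},
    {"slide": [0, 0, 0], "roll": 0}
  ],
  "fingers": 0.22
}}

```text
t: 12.45
eef_pos: [454.1, 158.8, 215.3]
tcp_rot: [-3.142, 0.003, -2.874]
ft_force: [-0.4, 0.5, 0.1]
opening: 0.297
grip_force: 0.0
```

```bash
python3 -c "
from h import *
arc(50,195.5,-60,214,-6.3,6,0)"
```

```text
at [454.1 158.8 215.3] yaw -164.7 polar [  48.8 -165.5] q6 -1.64 f [-0.4  0.5  0.1] t 12.45
[0.0005, 0.0078, 0.0023] 0.171
[-0.0017, 0.0163, 0.0034] 0.346
[-0.0054, 0.0242, 0.0044] 0.52
[-0.0104, 0.0313, 0.0055] 0.695
[-0.0165, 0.0375, 0.0065] 0.87
[-0.0236, 0.0425, 0.0076] 1.044
```

{"name": "step_arm", "arguments": {
  "increments": [
    {"slide": [0.0005, 0.0078, 0.001], "roll": 0.171},
    {"slide": [-0.0017, 0.0163, 0.002], "roll": 0.346},
    {"slide": [-0.0054, 0.0242, 0.003], "roll": 0.52},
    {"slide": [-0.0104, 0.0313, 0.004], "roll": 0.695},
    {"slide": [-0.0165, 0.0375, 0.005], "roll": 0.87}
  ]
}}

```text
t: 13.08
eef_pos: [459.7, 199.4, 209.9]
tcp_rot: [3.14, 0.001, 2.533]
ft_force: [-1.1, -2.6, -1.4]
opening: 0.218
grip_force: 0.6
```

```bash
python3 -c "
from h import *
arc(50,145.5,-50,210,-5.2,5,0)
c=cam('scene','s2.png')
im=c['color'][130:270,290:430,::-1];cv2.imwrite('pics/s2.png',cv2.resize(im,None,fx=4,fy=4))
"
```

```text
at [459.7 199.4 209.9] yaw 145.1 polar [ 50.4 145.8] q6 -0.68 f [-1.1 -2.6 -1.4] t 13.075
[-0.0011, 0.0089, 0.0009] 0.168
[-0.0033, 0.0173, 0.002] 0.343
[-0.0069, 0.0253, 0.003] 0.517
[-0.0119, 0.0324, 0.0041] 0.692
[-0.018, 0.0386, 0.0051] 0.867
```

View pics/s2.png

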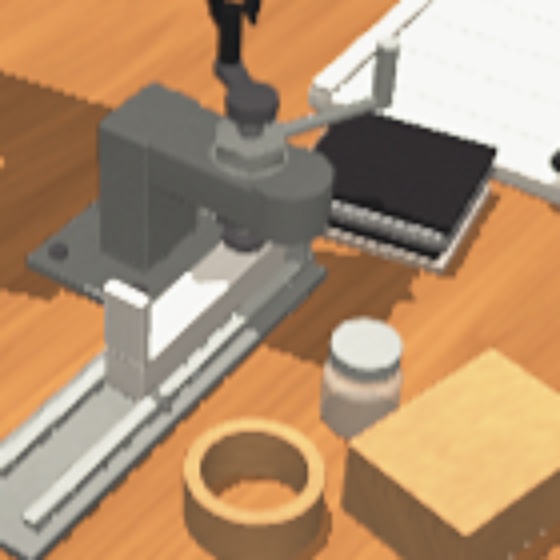

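The crank follows, and the foot at crop (240,245) is still above the bar. Measuring its height before going on.

```bash
python3 - <<'E'
from h import *
np.set_printoptions(precision=1,suppress=True)
c=cam("scene")
def proj(X):
    p=c["camera_from_world"]@np.r_[X,1]
    return cv2.projectPoints(np.array([[p[0],-p[1],-p[2]]]),np.zeros(3),np.zeros(3),np.array(c["intrinsics"],float),np.array(c["distortion"],float))[0][0,0]
d=toworld(c,np.zeros(3))[:2]-AX;d/=np.linalg.norm(d)
for z in(52,58,64,70,76,90): print(z,proj(np.r_[AX+18*d,z]))
print(proj(np.r_[AX,145]), proj(np.r_[pw(-18,-148),52]))
P=cloud(c);q=P[(np.hypot(*(P[:,:2]-AX).T)<24)&(P[:,2]>40)&(P[:,2]<105)];q=q[np.argsort(q[:,2])];print(q)
im=c["color"][176:206,325:375,::-1].copy()
cv2.imwrite("pics/s3.png",cv2.resize(im,None,fx=14,fy=14,interpolation=cv2.INTER_NEAREST))
E
```

```text
52 [350.4 194.5]
58 [350.5 193.1]
64 [350.6 191.7]
70 [350.7 190.2]
76 [350.8 188.7]
90 [350.9 185.3]
[351.9 167.7] [318.2 213.9]
[[519.5 176.3  41.3]
 [518.5 161.7  41.9]
 [517.3 179.   42.5]
 [517.5 184.1  43.5]
 [519.1 166.1  43.6]
 [515.4 155.1  44.5]
 [519.4 170.8  44.8]
 [510.4 156.3  45.2]
 [517.2 168.4  45.2]
 [486.1 161.5  45.2]
 [512.4 169.4  46.1]
 [517.3 178.7  46.9]
 [515.7 170.3  47.3]
 [491.3 149.5  47.4]
 [518.3 172.   47.7]
 [517.7 183.4  48.4]
 [490.9 160.4  48.5]
 [498.8 160.6  48.5]
 [494.  156.4  48.6]
 [511.7 164.8  48.7]
 [509.3 162.7  48.8]
 [486.2 156.   48.8]
 [510.  156.6  49. ]
 [499.8 154.1  49.1]
 [497.4 152.1  49.1]
 [495.  150.   49.1]
 [515.6 186.1  49.6]
 [515.4 160.   49.7]
 [508.1 153.8  49.7]
 [490.  151.1  49.8]
 [513.  157.8  49.8]
 [516.8 173.8  49.9]
 [516.  153.9  49.9]
 [513.3 183.7  49.9]
 [505.3 157.5  49.9]
 [518.6 155.7  50.1]
 [521.1 157.7  50.2]
 [486.8 160.3  50.6]
 [503.3 154.7  50.6]
 [516.9 179.   50.8]
 [506.5 150.6  51. ]
 [493.3 152.   51.1]
 [508.9 157.8  51.7]
 [504.7 147.8  51.8]
 [516.1 169.3  52.4]
 [519.7 159.4  52.5]
 [49
[... 388 characters left out ...]
 65.2]
 [515.1 154.   65.9]
 [519.4 163.9  66. ]
 [488.  163.1  66.1]
 [499.9 152.9  66.6]
 [518.1 155.2  66.8]
 [508.  152.8  67. ]
 [494.2 160.3  67.1]
 [507.6 158.4  67.3]
 [510.8 154.3  67.5]
 [505.4 156.1  67.5]
 [506.2 150.   67.8]
 [503.2 153.8  67.8]
 [513.6 155.8  68.1]
 [497.5 161.1  68.3]
 [515.7 163.4  68.5]
 [518.1 165.4  68.5]
 [493.  156.6  68.8]
 [496.  152.7  68.8]
 [510.6 164.9  68.9]
 [503.4 158.7  68.9]
 [519.  159.   69. ]
 [516.7 156.9  69. ]
 [508.4 162.5  69.2]
 [498.8 154.3  69.3]
 [492.7 162.1  69.3]
 [489.8 165.8  69.5]
 [506.8 159.3  70.4]
 [501.5 161.   70.6]
 [496.1 162.8  70.6]
 [502.2 155.   70.6]
 [505.3 161.1  72.6]
 [508.5 162.1  73.6]
 [502.6 159.1  76.4]]
```

View pics/s3.png

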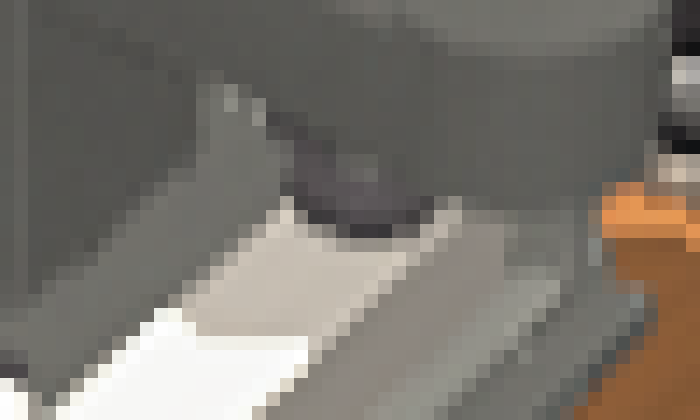

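The foot's lower edge at row ≈192.4 puts it near z ≈ 61, about 9 mm above the bar, or ±4 mm with the error. I'll advance carefully from here.

{"name": "step_arm", "arguments": {
  "increments": [
    {"slide": [-0.0011, 0.0089, 0.001], "roll": 0.168},
    {"slide": [-0.0033, 0.0173, 0.002], "roll": 0.343},
    {"slide": [-0.0069, 0.0253, 0.003], "roll": 0.517}
  ]
}}

```text
t: 13.55
eef_pos: [479.3, 216.0, 206.5]
tcp_rot: [3.141, -0.0, 2.021]
ft_force: [-0.2, -1.1, -0.3]
opening: 0.22
grip_force: 0.7
```

```bash
python3 -c "
from h import *
arc(50,115.5,-30,206.8,-3.1,6,0)
"
```

```text
at [479.3 216.  206.5] yaw 115.8 polar [ 50.1 116. ] q6 -0.15 f [-0.2 -1.1 -0.3] t 13.55
[-0.0003, 0.0048, 0.0002] 0.092
[-0.0009, 0.0091, 0.0007] 0.18
[-0.0019, 0.0134, 0.0013] 0.267
[-0.0032, 0.0176, 0.0018] 0.354
[-0.0049, 0.0216, 0.0023] 0.442
[-0.0069, 0.0254, 0.0028] 0.529
```

{"name": "step_arm", "arguments": {
  "increments": [
    {"slide": [-0.0002, 0.0044, 0.0005], "roll": 0.087},
    {"slide": [-0.0008, 0.0087, 0.001], "roll": 0.175},
    {"slide": [-0.0017, 0.0129, 0.0016], "roll": 0.262}
  ]
}}

```text
t: 13.92
eef_pos: [491.7, 220.1, 204.9]
tcp_rot: [3.141, -0.0, 1.762]
ft_force: [-1.9, 0.1, -0.3]
opening: 0.225
grip_force: 0.6
```

{"name": "step_arm", "arguments": {
  "increments": [
    {"slide": [-0.0002, 0.0044, 0.0005], "roll": 0.087},
    {"slide": [-0.0008, 0.0087, 0.001], "roll": 0.175}
  ]
}}

```text
t: 14.18
eef_pos: [500.4, 220.9, 203.9]
tcp_rot: [3.141, -0.0, 1.587]
ft_force: [-1.3, 0.4, -0.4]
opening: 0.223
grip_force: 0.6
```

{"name": "step_arm", "arguments": {
  "increments": [
    {"slide": [-0.0002, 0.0044, 0.0005], "roll": 0.087},
    {"slide": [-0.0008, 0.0087, 0.001], "roll": 0.175}
  ]
}}

```text
t: 14.42
eef_pos: [508.5, 220.3, 202.9]
tcp_rot: [-3.141, -0.0, 1.412]
ft_force: [-8.2, 1.5, 6.3]
opening: 0.215
grip_force: 4.4
```

Contact: the tangential force jumped to about 8 N. That's pressing too hard, so I'll back off and come in again gently.

{"name": "step_arm", "arguments": {
  "increments": [
    {"slide": [0, -0.003, -0.0002], "roll": -0.03},
    {"slide": [-0.0002, -0.0055, -0.0004], "roll": -0.1},
    {"slide": [-0.0002, -0.0055, -0.0004], "roll": -0.1}
  ]
}}

```text
t: 14.8
eef_pos: [503.7, 220.9, 203.2]
tcp_rot: [3.14, -0.0, 1.513]
ft_force: [0.1, -0.6, 0.2]
opening: 0.221
grip_force: 0.0
```

{"name": "step_arm", "arguments": {
  "increments": [
    {"slide": [0, 0.001, 0], "roll": 0.02},
    {"slide": [0, 0.0025, 0.0001], "roll": 0.05},
    {"slide": [0, 0.0025, 0.0001], "roll": 0.05}
  ]
}}

```text
t: 15.18
eef_pos: [506.2, 220.8, 202.4]
tcp_rot: [-3.141, -0.0, 1.459]
ft_force: [-1.0, 0.4, 0.5]
opening: 0.219
grip_force: 0.3
```

{"name": "step_arm", "arguments": {
  "increments": [
    {"slide": [0, 0.001, 0.0001], "roll": 0.02},
    {"slide": [0, 0.001, 0.0001], "roll": 0.02}
  ]
}}

```text
t: 15.42
eef_pos: [506.8, 220.7, 202.3]
tcp_rot: [-3.141, 0.0, 1.439]
ft_force: [-4.1, 1.0, 2.1]
opening: 0.221
grip_force: 1.7
```

{"name": "step_arm", "arguments": {
  "increments": [
    {"slide": [0, -0.003, 0], "roll": -0.03},
    {"slide": [0, -0.0046, -0.0001], "roll": -0.05},
    {"slide": [0, -0.0046, -0.0001], "roll": -0.05}
  ]
}}

```text
t: 15.8
eef_pos: [502.7, 221.3, 202.5]
tcp_rot: [3.141, -0.0, 1.49]
ft_force: [0.9, 0.4, 0.5]
opening: 0.217
grip_force: 0.3
```

{"name": "step_arm", "arguments": {
  "increments": [
    {"slide": [0, 0.0028, 0], "roll": 0.03},
    {"slide": [0, 0.0034, 0.0001], "roll": 0.04},
    {"slide": [0, 0.0034, 0.0001], "roll": 0.04}
  ]
}}

```text
t: 16.18
eef_pos: [505.9, 221.0, 202.3]
tcp_rot: [-3.141, -0.0, 1.449]
ft_force: [-0.6, 1.0, 0.2]
opening: 0.221
grip_force: 0.3
```

{"name": "step_arm", "arguments": {
  "increments": [
    {"slide": [0, 0.0005, 0], "roll": 0},
    {"slide": [0, 0.0005, 0], "roll": 0.0}
  ]
}}

```text
t: 16.42
eef_pos: [506.2, 221.0, 202.3]
tcp_rot: [-3.141, -0.0, 1.45]
ft_force: [-2.0, 0.0, 1.6]
opening: 0.219
grip_force: 0.9
```

{"name": "step_arm", "arguments": {
  "increments": [
    {"slide": [0, 0.0003, 0], "roll": 0},
    {"slide": [0, 0.0003, 0], "roll": 0.0}
  ]
}}

```text
t: 16.68
eef_pos: [506.5, 221.0, 202.3]
tcp_rot: [-3.141, -0.0, 1.45]
ft_force: [-3.3, 0.6, 1.4]
opening: 0.221
grip_force: 1.4
```

{"name": "step_arm", "arguments": {
  "increments": [
    {"slide": [0, -0.0015, 0], "roll": 0},
    {"slide": [0, -0.0015, 0], "roll": 0.0}
  ]
}}

```text
t: 16.92
eef_pos: [505.5, 221.1, 202.4]
tcp_rot: [3.141, -0.0, 1.45]
ft_force: [-0.0, 0.2, 0.5]
opening: 0.218
grip_force: 0.0
```

{"name": "step_arm", "arguments": {
  "increments": [
    {"slide": [0, 0, 0], "roll": 0},
    {"slide": [0, 0, 0], "roll": 0},
    {"slide": [0, 0, -0.03], "roll": 0},
    {"slide": [0, 0, -0.08], "roll": 0}
  ],
  "fingers": 0.4
}}

```text
t: 17.42
eef_pos: [504.7, 220.9, 282.1]
tcp_rot: [-3.139, 0.001, 1.45]
ft_force: [0.6, -0.7, 0.1]
opening: 0.398
grip_force: 0.0
```

```bash
python3 - <<'E'
from h import *
np.set_printoptions(precision=1,suppress=True)
c=cam("wrist");P=cloud(c)
for b in ((520,580,255,310,190,220),(480,535,200,245,222,262),(480,560,0,40,100,122),(516,580,200,310,152,172)):
    q=sel(P,*b)
    if len(q):print(len(q),q.mean(0),q.min(0),q.max(0),cv2.minAreaRect(q[:,:2].astype(np.float32)))
np.set_printoptions(precision=4,suppress=True)
legs((547,282,283,67))
E
```

```text
309 [545.5 282.9 209.5] [537.4 273.5 190.4] [554.9 291.2 213.2] ((546.034912109375, 282.61663818359375), (17.568206787109375, 17.048782348632812), 29.688072204589844)
372 [505.  223.4 239.4] [495.9 212.8 222.2] [513.6 230.3 244.5] ((504.9479064941406, 221.54559326171875), (16.681367874145508, 17.1468505859375), 41.557891845703125)
150 [507.8  17.8 113.6] [491.6  10.3 109.1] [527.6  23.2 115.8] ((509.4591064453125, 17.96465492248535), (35.5147590637207, 12.418021202087402), 4.6175055503845215)
629 [530.  243.6 162. ] [516.  200.1 156.1] [546.2 290.8 171.8] ((531.05615234375, 245.20733642578125), (94.44175720214844, 14.150492668151855), 70.53717041015625)
at [506.8 221.6 289.6] yaw 83.07 rp [ 3.135 -0.003] q [0.29 0.3  1.6  0.   1.24 0.41] t 17.475
slide [0.0648 0.0326 0.0066] roll 0.2805
```

{"name": "step_arm", "arguments": {
  "increments": [
    {"slide": [0.033, 0.0165, 0], "roll": 0.13},
    {"slide": [0.065, 0.033, 0], "roll": 0.263},
    {"slide": [0.065, 0.033, 0.01], "roll": 0.263},
    {"slide": [0.065, 0.033, 0.02], "roll": 0.263}
  ]
}}

```text
t: 17.98
eef_pos: [545.4, 281.3, 261.3]
tcp_rot: [-3.141, 0.001, 1.188]
ft_force: [-1.1, -0.4, 0.4]
opening: 0.403
grip_force: 0.0
```

```bash
python3 - <<'E'
from h import *
np.set_printoptions(precision=4,suppress=True)
legs((546,282.3,171,68))
E
```

```text
at [545.4 281.3 261.3] yaw 68.09 rp [-3.141  0.001] q [ 0.37  0.41  1.49 -0.    1.24  0.75] t 17.975
slide [0.0012 0.0002 0.0903] roll 0.0015
```

{"name": "step_arm", "arguments": {
  "increments": [
    {"slide": [0.001, 0, 0.045], "roll": 0},
    {"slide": [0.001, 0, 0.09], "roll": 0},
    {"slide": [0.001, 0, 0.09], "roll": 0}
  ]
}}

```text
t: 18.35
eef_pos: [544.5, 281.3, 169.7]
tcp_rot: [-3.137, 0.004, 1.187]
ft_force: [-0.0, 0.6, 0.8]
opening: 0.397
grip_force: 0.0
```

{"name": "step_arm", "arguments": {
  "increments": [
    {"slide": [0, 0, 0], "roll": 0},
    {"slide": [0, 0, 0], "roll": 0}
  ],
  "fingers": 0.22
}}

```text
t: 18.6
eef_pos: [546.9, 282.7, 174.3]
tcp_rot: [3.139, -0.002, 1.187]
ft_force: [-0.1, -0.0, -0.6]
opening: 0.253
grip_force: 0.0
```

{"name": "step_arm", "arguments": {
  "increments": [
    {"slide": [-0.0004, 0.009, 0], "roll": 0.08},
    {"slide": [-0.0015, 0.0188, 0], "roll": 0.157},
    {"slide": [-0.0059, 0.0371, 0], "roll": 0.314},
    {"slide": [-0.0131, 0.0545, 0], "roll": 0.471},
    {"slide": [-0.0229, 0.0705, 0], "roll": 0.628}
  ]
}}

```text
t: 19.23
eef_pos: [603.7, 235.2, 173.9]
tcp_rot: [-3.141, -0.002, 0.554]
ft_force: [-2.9, 1.0, 0.7]
opening: 0.219
grip_force: 1.2
```

```bash
python3 -c "
from h import *
arc(120,32.2,-14,172,0,7,0)"
```

```text
at [603.7 235.2 173.9] yaw 31.7 polar [120.8  32.1] q6 1.29 f [-2.9  1.   0.7] t 19.225
[-0.0009, 0.0039, 0.0019] 0.027
[-0.001, 0.0081, 0.0019] 0.062
[-0.0014, 0.0123, 0.0019] 0.097
[-0.0018, 0.0165, 0.0019] 0.132
[-0.0025, 0.0206, 0.0019] 0.167
[-0.0032, 0.0247, 0.0019] 0.201
[-0.0041, 0.0288, 0.0019] 0.236
```

{"name": "step_arm", "arguments": {
  "increments": [
    {"slide": [-0.0009, 0.004, 0], "roll": 0.03},
    {"slide": [-0.001, 0.008, 0], "roll": 0.062},
    {"slide": [-0.0014, 0.012, 0], "roll": 0.097},
    {"slide": [-0.0017, 0.015, 0], "roll": 0.12}
  ]
}}

```text
t: 19.73
eef_pos: [609.4, 221.5, 172.5]
tcp_rot: [-3.141, -0.0, 0.438]
ft_force: [-0.7, 1.5, 2.1]
opening: 0.219
grip_force: 1.1
```

{"name": "step_arm", "arguments": {
  "increments": [
    {"slide": [-0.0001, 0.001, 0], "roll": 0.01},
    {"slide": [-0.0002, 0.0025, 0], "roll": 0.02}
  ]
}}

```text
t: 19.98
eef_pos: [610.4, 219.1, 172.3]
tcp_rot: [-3.141, -0.0, 0.419]
ft_force: [0.3, 2.7, 1.4]
opening: 0.221
grip_force: 1.1
```

{"name": "step_arm", "arguments": {
  "increments": [
    {"slide": [0, 0.001, 0], "roll": 0.01},
    {"slide": [0, 0.002, 0], "roll": 0.02}
  ]
}}

```text
t: 20.23
eef_pos: [611.2, 217.1, 172.3]
tcp_rot: [-3.142, -0.0, 0.398]
ft_force: [-0.1, 2.2, 1.9]
opening: 0.218
grip_force: 1.1
```

{"name": "step_arm", "arguments": {
  "increments": [
    {"slide": [0, 0.001, 0], "roll": 0.01},
    {"slide": [0, 0.0025, 0], "roll": 0.02}
  ]
}}

```text
t: 20.48
eef_pos: [611.3, 216.5, 172.3]
tcp_rot: [-3.138, 0.0, 0.378]
ft_force: [-7.1, 16.4, 3.3]
opening: 0.222
grip_force: 8.6
```

{"name": "step_arm", "arguments": {
  "increments": [
    {"slide": [0, 0.001, 0], "roll": 0},
    {"slide": [0, 0.002, 0], "roll": 0}
  ]
}}

```text
t: 20.72
eef_pos: [611.3, 216.4, 172.3]
tcp_rot: [-3.136, 0.0, 0.379]
ft_force: [-8.2, 23.8, 2.2]
opening: 0.22
grip_force: 12.6
```

{"name": "step_arm", "arguments": {
  "increments": [
    {"slide": [0, -0.003, 0], "roll": 0},
    {"slide": [0, -0.005, 0], "roll": 0},
    {"slide": [0, -0.005, 0], "roll": 0}
  ]
}}

```text
t: 21.1
eef_pos: [611.1, 217.3, 172.2]
tcp_rot: [3.141, 0.0, 0.379]
ft_force: [0.9, -0.9, 1.1]
opening: 0.218
grip_force: 0.0
```

{"name": "step_arm", "arguments": {
  "increments": [
    {"slide": [0, 0, 0], "roll": 0},
    {"slide": [0, 0, 0], "roll": 0},
    {"slide": [0, 0, -0.03], "roll": 0},
    {"slide": [0, 0, -0.08], "roll": 0},
    {"slide": [0, 0, -0.12], "roll": 0}
  ],
  "fingers": 0.45
}}

```text
t: 21.72
eef_pos: [611.2, 217.5, 294.2]
tcp_rot: [3.141, -0.001, 0.379]
ft_force: [0.6, 0.7, -0.5]
opening: 0.452
grip_force: 0.0
```

```bash
python3 - <<'E'
from h import *
np.set_printoptions(precision=4,suppress=True)
legs((509.8,17.7,290,3.5))
E
```

```text
at [611.2 217.5 294.2] yaw 21.69 rp [ 3.141 -0.001] q [ 0.24  0.45  1.35 -0.    1.34  1.43] t 21.725
slide [-0.168   0.1481  0.0042] roll 0.3175
```

{"name": "step_arm", "arguments": {
  "increments": [
    {"slide": [-0.042, 0.037, 0], "roll": 0.08},
    {"slide": [-0.084, 0.074, 0], "roll": 0.16},
    {"slide": [-0.126, 0.111, 0], "roll": 0.24},
    {"slide": [-0.168, 0.148, 0], "roll": 0.3175},
    {"slide": [-0.168, 0.148, 0.03], "roll": 0.3175}
  ]
}}

```text
t: 22.35
eef_pos: [509.4, 15.2, 264.1]
tcp_rot: [3.141, -0.005, 0.057]
ft_force: [0.5, 0.3, -0.2]
opening: 0.448
grip_force: 0.0
```

```bash
python3 - <<'E'
from h import *
np.set_printoptions(precision=1,suppress=True)
P=cloud(cam("wrist"))
for b in ((480,560,0,40,100,122),(480,535,200,245,222,262),(520,600,180,310,152,172)):
    q=sel(P,*b)
    if len(q):print(len(q),q.mean(0),cv2.minAreaRect(q[:,:2].astype(np.float32)))
np.set_printoptions(precision=4,suppress=True)
legs((509.8,17.7,66,3.5))
E
```

```text
258 [510.9  18.  113.1] ((509.8841552734375, 17.870391845703125), (35.31538772583008, 10.461575508117676), 3.136389970779419)
709 [506.2 217.  236.4] ((504.8859558105469, 219.93804931640625), (18.181406021118164, 17.39082908630371), 77.16117858886719)
976 [565.  196.3 161.5] ((561.12744140625, 195.99533081054688), (87.16177368164062, 13.714909553527832), 20.82565689086914)
at [508.1  16.4 259.4] yaw 3.33 rp [-3.141  0.002] q [-0.1   0.25  1.74 -0.    1.15  1.42] t 22.4
slide [ 0.0018 -0.0012  0.1934] roll -0.0029
```

{"name": "step_arm", "arguments": {
  "increments": [
    {"slide": [0.001, -0.001, 0.06], "roll": 0},
    {"slide": [0.001, -0.001, 0.12], "roll": 0},
    {"slide": [0.001, -0.001, 0.17], "roll": 0},
    {"slide": [0.001, -0.001, 0.195], "roll": 0},
    {"slide": [0.001, -0.001, 0.195], "roll": 0}
  ]
}}

```text
t: 23.02
eef_pos: [510.1, 19.3, 66.1]
tcp_rot: [-3.141, 0.003, 0.062]
ft_force: [-0.3, -0.4, 0.8]
opening: 0.45
grip_force: 0.0
```

{"name": "step_arm", "arguments": {
  "increments": [
    {"slide": [0, 0, 0], "roll": 0},
    {"slide": [0, 0, 0], "roll": 0},
    {"slide": [0, 0.005, 0], "roll": 0},
    {"slide": [0, 0.01, 0], "roll": 0}
  ],
  "fingers": 0.2
}}

```text
t: 23.52
eef_pos: [511.2, 10.4, 68.1]
tcp_rot: [-3.139, -0.001, 0.06]
ft_force: [-1.6, 21.9, 6.6]
opening: 0.202
grip_force: 11.0
```

{"name": "step_arm", "arguments": {
  "increments": [
    {"slide": [0, 0.003, 0], "roll": 0},
    {"slide": [0, 0.006, 0], "roll": 0}
  ]
}}

```text
t: 23.78
eef_pos: [511.4, 4.9, 68.1]
tcp_rot: [-3.139, -0.0, 0.06]
ft_force: [-1.2, 22.3, 6.9]
opening: 0.202
grip_force: 10.9
```

{"name": "step_arm", "arguments": {
  "increments": [
    {"slide": [0.0, 0.007, 0], "roll": 0},
    {"slide": [0, 0.014, 0], "roll": 0},
    {"slide": [0, 0.021, 0], "roll": 0},
    {"slide": [0, 0.028, 0], "roll": 0},
    {"slide": [0, 0.035, 0], "roll": 0}
  ]
}}

```text
t: 24.4
eef_pos: [513.7, -30.7, 68.1]
tcp_rot: [-3.14, -0.001, 0.061]
ft_force: [-1.0, 13.2, 7.6]
opening: 0.2
grip_force: 6.5
```

{"name": "step_arm", "arguments": {
  "increments": [
    {"slide": [0.0, 0.007, 0], "roll": 0},
    {"slide": [0, 0.014, 0], "roll": 0},
    {"slide": [0, 0.021, 0], "roll": 0},
    {"slide": [0, 0.03, 0], "roll": 0},
    {"slide": [0, 0.038, 0], "roll": 0}
  ]
}}

```text
t: 25.02
eef_pos: [516.1, -70.5, 67.3]
tcp_rot: [-3.142, -0.0, 0.061]
ft_force: [-0.2, 2.5, 1.7]
opening: 0.202
grip_force: 1.3
```

{"name": "step_arm", "arguments": {
  "increments": [
    {"slide": [0.0, 0.01, 0], "roll": 0},
    {"slide": [0, 0.018, 0], "roll": 0},
    {"slide": [0, 0.02, 0], "roll": 0}
  ]
}}

```text
t: 25.4
eef_pos: [517.4, -90.3, 67.3]
tcp_rot: [-3.142, -0.0, 0.061]
ft_force: [-0.8, 2.6, 1.5]
opening: 0.201
grip_force: 1.3
```

{"name": "step_arm", "arguments": {
  "increments": [
    {"slide": [0.0, -0.0035, 0], "roll": 0},
    {"slide": [0, -0.0035, 0], "roll": 0},
    {"slide": [0, -0.0035, 0], "roll": 0}
  ],
  "fingers": 0.4
}}

```text
t: 25.78
eef_pos: [517.1, -86.1, 67.3]
tcp_rot: [3.142, -0.0, 0.062]
ft_force: [0.3, -0.2, 0.5]
opening: 0.392
grip_force: 0.0
```

{"name": "step_arm", "arguments": {
  "increments": [
    {"slide": [0, 0, -0.05], "roll": 0},
    {"slide": [0, 0, -0.11], "roll": 0},
    {"slide": [0, 0, -0.17], "roll": 0},
    {"slide": [0, 0, -0.2], "roll": 0},
    {"slide": [0, 0, -0.2], "roll": 0}
  ]
}}

```text
t: 26.4
eef_pos: [517.8, -86.4, 269.4]
tcp_rot: [3.14, -0.004, 0.062]
ft_force: [-0.2, -0.6, -0.2]
opening: 0.403
grip_force: 0.0
```

```bash
python3 - <<'E'
from h import *
np.set_printoptions(precision=1,suppress=True)
P=cloud(cam("wrist"))
for b in ((450,560,-70,140,47,57),(480,560,-130,-60,100,122),(480,535,200,245,222,262),(540,600,180,310,152,172)):
    q=sel(P,*b)
    if len(q):print(len(q),q.mean(0),q.max(0),cv2.minAreaRect(q[:,:2].astype(np.float32)))
c=cam("top");s=cam("scene")
P=cloud(c)
for b in ((480,535,200,245,222,262),(570,640,180,250,165,225)):
    q=sel(P,*b)
    if len(q):print(len(q),q.mean(0),q.max(0))
cv2.imwrite("pics/fin.png",cv2.resize(np.hstack([c["color"][40:330,120:520],s["color"][100:390,180:500]])[:,:,::-1],None,fx=1.1,fy=1.1))
E
```

```text
2765 [509.8  17.9  52.5] [532.4 106.   55.6] ((509.3766784667969, 18.428375244140625), (36.04009246826172, 177.43685913085938), 3.5649313926696777)
256 [517.1 -86.4 112.9] [533.8 -80.1 115.8] ((515.5958251953125, -86.55143737792969), (36.29445266723633, 10.717447280883789), 3.6083784103393555)
924 [570.9 198.  160.5] [600.  217.5 164.6] ((569.7520751953125, 199.74288940429688), (68.68917846679688, 12.840313911437988), 22.878664016723633)
67 [500.9 217.8 239. ] [510.2 228.1 245.2]
100 [604.6 213.3 195.2] [617.7 224.3 215.9]
```

View pics/fin.png

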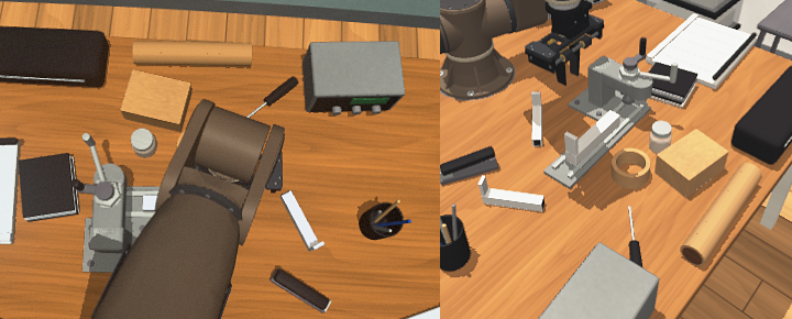

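The final pictures show the bar drawn back, with its leading end about 47 mm clear of the foot. The nut lever at (90,145) is back in its tight position, and the things on the bench are where they were.

```bash
python3 -c "
from cell import env
print(env.job_done())"
```

```text
the job is handed in; nothing more can be done
None
```

I handed the job in after about 26 s: the bar went fully home, the foot was wound down to a light contact, the nut is tight against its stop, and the bar is drawn out clear of the foot, though it dragged at about 22 N on the way out, so the contact may be firmer than ideal.

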